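# Take the transport wedge out of a plate imager and bring its stage home

### The job

The plate imager's stage is still locked by the tight orange transport wedge: work the wedge loose by its post with small alternating side pulls while easing it outwards, because a straight tug drags the stage along, and the stage must stay where it is until the wedge is right out of its slot. Lay the wedge flat in the blue tray with its post upright, then push the stage back by its blue tab until it is fully home against its stop. Leave the tube rack, the amber bottle and the dishes where they are.

Things in the scene. Friction and masses are not known exactly. Their poses are not given: they have to be found in the camera images.
- imager: White and grey plate imager fixed to the bench. Origin on the bench; +x runs level from the slot side (facing the robot) to the grey rear housing (x from 110 mm, 95 mm high). White base, top (deck) 30 mm above the bench: 200 mm wide (y) for x = -70 to 170 mm, an apron 120 mm wide for x = -140 to -70 mm. Slot between two cheeks: inner faces y = +-40 mm, from x = -60 mm inwards, 32 mm high.
- wedge: Orange wedge, 105 to 210 g, 160 mm long, 50 mm wide, with an upright square post, 26 x 26 mm, sides along x and y, to hold it by. Origin: on the flat underside below the post's axis; x to the thin tip, z up. Body from x = -15 mm (24 mm thick) to 145 mm (14 mm thick), top sloping evenly; post top at z = 85 mm. At the start it lies on the deck, tip to imager +x (within 0.05 rad), clamped in the slot.
- wedge_mid (a point): On the wedge's underside, mid-length (65 mm from its origin towards the tip); axes as the wedge's. Swung about the clamp's centre the wedge slips sideways, up to 0.25 rad each way before it meets the cheeks, and can then be eased out 2 mm or so a swing with little drag on the stage.
- slot_start (a point): Fixed point on the imager's deck, at imager (-115, 0, 30) mm, within 3 mm of where the wedge's origin starts; the wedge counts as in its slot while its origin is within 85 mm of this point (its tip leaves the clamp at 80 mm).
- clamp_center (a point): Fixed point at imager (-25, 0, 47) mm: centre of the spring clamp's pad (50 mm along x, 60 mm wide, under the stage's front and moving with it) that presses the wedge down. The wedge first resists a straight pull with 8 to 14 N on each face, more than the stage's slide friction; the pressure drops evenly and ends once it is 33 mm out.
- stage (a joint): Slide of the stage (grey plate above the slot, 150 mm wide, x = -55 to 60 mm, top at z = 78 mm, with a white well plate up to 92 mm) along the imager's x, in m: 0 at the start, negative is dragged out towards the wedge's butt, 0.045 is fully home against the hard rear stop. About 6 N of friction; it stays where it is left.
- stage_tab (a point): Centre of the front face (towards imager -x) of the blue tab on the stage's front edge, 94 mm above the bench; the tab is 60 mm wide, 10 mm thick, and stands from z = 78 to 110 mm. It moves with the stage.
- tray: Loose blue open tray, 220 mm (its x) by 135 mm (y) by 35 mm high outside, walls and floor 4 mm. Origin: centre of its underside.
- tube_rack: White rack of capped tubes, 200 x 100 mm, 98 mm high; origin under its centre. Loose bystander.
- amber_bottle: Amber bottle, 72 mm wide, 160 mm high; origin under its centre. Loose bystander.
- dishes: Pile of three round dishes, 90 mm wide, 40 mm high; origin under its centre. Loose bystander.
Things that resemble listed ones, but are neither listed nor needed, are in the scene too. What is meant by the wedge is not pink, and is the smaller of those in its own colour.

How it is judged:
On the way, in this order (a step that is already met when the one before it is completed fails the run):
1. the wedge is out of its slot (over 85 mm from where it started) with the stage still within 8 mm of its starting position (distance between wedge and slot_start above 0.085 m and value of joint stage between -0.008 and 0.008 m), for 0.1 s.
2. the wedge lies flat in the tray, post up (horizontal distance between wedge_mid and tray below 0.05 m and z of wedge in the frame of tray below 0.012 m and angle between wedge's own z axis and vertical below 0.12 rad), for 0.2 s.
3. the stage is fully home (value of joint stage above 0.043 m), for 0.2 s.
At the end, for the whole second after the job is handed in: The stage is home (joint above 0.043 m), and the wedge rests flat on the tray's floor, post up (within 0.12 rad), its middle within 50 mm of the tray's centre, with the tray standing on the bench, all at rest (all of step 2 and value of joint stage above 0.043 m and height (world z) of tray below 0.008 m and linear speed of wedge below 0.02 m/s and velocity of joint stage below 0.01 m/s); the robot touches nothing.
It fails at once if the stage shifts by more than 8 mm either way while the wedge is still in its slot (distance between wedge and slot_start below 0.085 m and (value of joint stage below -0.008 m or value of joint stage above 0.008 m)).
It fails at once if the tube rack, the amber bottle or the pile of dishes is moved by more than 40 mm (distance of any of tube_rack, amber_bottle, dishes from where it was at the start of the episode above 0.04 m).
It also fails if it takes over 72 s, if anything falls off the work surface, if the arm or the gripper's body presses on something with over 40 N, if the wrist force passes 120 N, or if a joint passes its speed limit or range.

### The arm

A 6-joint arm with a two-finger parallel gripper is mounted at the origin on the work surface. World frame = base frame: x ahead of the robot, y to its left, z up, the work surface at z = 0. Lengths are in m, angles in rad, forces in N, time in s.
With the tool pointing down it reaches from about 0.35 to 0.975 m from the base axis. Payload 7.1 kg.
Tool frame: the origin (TCP) lies at the centre of the arm's flange, where the gripper is bolted on; the fingertips stand 182 mm ahead of it and the grasp point (between the pads) lies 163 mm ahead of it; x points along the fingers, y is the direction in which the jaws open and shut, and the axes are right-handed (so a half turn about x gives the same grasp; the last joint's range is limited). The gripper opens to 88 mm and grips with 3 to 60 N. Pads are 20 mm wide; open, the fingers measure 115 mm over their backs; the gripper's body (75 mm by 178 mm) begins 61 mm behind the grasp point.
Start: joints at [-1.343, 0.423, 1.63, -0, 1.089, -0.019], TCP at [0.153, -0.606, 0.405] pointing down, gripper open.
Joint ranges: [-3, 3], [-0.9, 2.11], [0.09, 2.58], [-1.31, 4.45], [0.11, 2.69], [-2.54, 2.54]. Speed limits (rad/s): [2.39, 2.39, 3.01, 3.14, 3.14, 3.14].

### API

Orientations are given as [roll, pitch, yaw] about the fixed x, y, z axes, in that order (R = Rz(yaw) Ry(pitch) Rx(roll)).
In Python, from rig import ctrl gives the robot as it stands.
- The arm moves only by the shell command python3 -m creep 'ROWS' [OPENING]. ROWS is a JSON object of lists of equal length, an entry for each row: "dp": the shift along the world's x, y, z in mm, a list of three; "roll": the turn about the world's z in degrees. A call has 1 to 12 rows; each row shifts and turns the commanded pose from where the row before left it; what a row does not reach is not made up. A row lasts 1/10 s, in which the tool goes at most 50 mm and 8.59 degrees, less where a joint would pass 70% of its speed; a pose out of reach is approached as far as the arm can. A call is refused whole if a number of a shift passes 50 or a number of a turn 8.59, either way. A call with a gripper value outside its range is refused whole. OPENING is the opening in per cent of the stroke, from 0 (shut) to 100 (fully open), set as the call begins (- or left out, the last holds). The fingers move at their own pace and stop on an object; the grip force is fixed at half the most. Time passes only in rows, so rows that do not move let the fingers close. It gives the time, the measured TCP pose, the force and the opening at its end, in the units of the state.
- ctrl.observe(): the state, without advancing time (a new reading comes with each control period).
- ctrl.grab_frame(name): name is "side" or "top" or "wrist"; returns a dict with "frame" (420x560x3 uint8, red, green, blue), "vertical_fov" (degrees; the focal length in pixels is half the picture's height over the tangent of half this angle, whatever the lens; pixels are square), "cx", "cy" (the principal point, pixels), "R" (3x3) and "t" (3): a world point X has camera coordinates R X + t. Camera axes: x right, y down, z forward; pixel columns grow to the right and rows downward; lengths in m; the calibration is good to about 2 mm. A picture is of the moment at which its call begins. There is no depth.
- ctrl.job_done(): hands the job in, once; it reports no verdict.
Trained networks look in the newest picture that a camera, given by its name, has taken for a name from the list of things; names that differ only in an ending like _2 or _b are one class to them, and where a whole thing is asked for, a point or a joint stands for the part that bears it (a point fixed in the world has none). Each returns a list of dicts, best first, with "confidence" (0 to 1); they miss things now and then, are a little off and sometimes report something else, mostly with a low value. They report only what shows in the picture. A call takes as long as a camera call. They do not tell look-alikes from the thing itself.
- ctrl.outline_of(camera, target): "mask" (420x560 bool, what is visible of it) and "at" ([column, row] in pixels, amid what is visible of it).
The state is a dict: "time_s": time; "joints": joint angles; "joint_velocities": joint speeds; "joint_torque": joint torques, N m; "eef_pos": TCP position; "ee_rot": TCP orientation; "force": force on the tool from outside, world axes, zero at the start; "torque": the same for the moment, N m; "grip_width": opening from 0.0 (shut) to 1.0 (fully open).
Only numpy, scipy, OpenCV 4.12 (cv2) and the standard library are available. Lean on these libraries where they do the work, as an engineer would, in place of code of your own. Each camera call takes 0.05 s, during which the arm holds its last target. There are 200 camera calls.

## Working session

There is one attempt and no reset: what is moved stays moved. The work goes in short steps, Python scripts to look and compute and a shell command to move; the robot and the scene stay as the last step left them, time stands still between calls to the robot, and variables do not carry over. Pictures are saved under pics/ and viewed, about 8 in all and at most 12, crops included, and the job is handed in when it is done.

```bash
mkdir -p pics; ls
cat > h.py <<'E'
import numpy as np,cv2
from rig import ctrl
def grab(n,save=None):
    f=ctrl.grab_frame(n)
    if save: cv2.imwrite('pics/'+save,f['frame'][:,:,::-1])
    f['f']=210/np.tan(np.radians(f['vertical_fov'])/2)
    f['R']=np.array(f['R']);f['t']=np.array(f['t'])
    return f
def onz(f,px,z):
    d=f['R'].T@np.array([(px[0]-f['cx'])/f['f'],(px[1]-f['cy'])/f['f'],1])
    c=-f['R'].T@f['t']
    return c+d*(z-c[2])/d[2]
def proj(f,X):
    p=f['R']@np.asarray(X)+f['t'];return np.array([f['cx'],f['cy']])+f['f']*p[:2]/p[2]
E
python3 - <<'E'
from h import *
a=grab('top');b=grab('side')
cv2.imwrite('pics/top1.png',a['frame'][:,:,::-1]);cv2.imwrite('pics/side1.png',b['frame'][:,:,::-1])
for n,f in(('top',a),('side',b)):
    print(n,-f['R'].T@f['t'],f['R'][2],f['f'])
    for t in('imager','wedge','tray','stage_tab','tube_rack','amber_bottle','dishes'):
        print(t,[(round(o['confidence'],2),np.round(o['at']),int(o['mask'].sum())) for o in ctrl.outline_of(n,t)])
print(ctrl.observe())
E
```

```text
pics
top [0.32296358 0.00780818 1.23575535] [ 0.1190467  -0.0084003  -0.99285312] 506.92919436207467
imager [(0.82, array([267., 104.]), 9304)]
wedge [(0.78, array([326., 262.]), 2779), (0.73, array([258., 160.]), 723), (0.71, array([177., 303.]), 1557)]
tray [(0.86, array([420., 213.]), 5440), (0.67, array([263., 120.]), 3083), (0.22, array([148., 205.]), 4166)]
stage_tab [(0.63, array([263., 121.]), 3160)]
tube_rack [(0.57, array([145., 209.]), 3916), (0.46, array([173., 112.]), 1151), (0.15, array([394., 117.]), 1169)]
amber_bottle [(0.85, array([171., 115.]), 1072)]
dishes [(0.7, array([397., 118.]), 1226)]
side [0.19617011 0.84443756 0.74968721] [ 0.23864378 -0.75271249 -0.61357399] 432.6379851416741
imager [(0.58, array([185., 206.]), 6303)]
wedge [(0.91, array([323., 205.]), 2227), (0.77, array([351., 313.]), 2171), (0.7, array([236., 215.]), 847)]
tray [(0.74, array([315., 160.]), 2223)]
stage_tab [(0.85, array([199., 201.]), 1908), (0.69, array([187., 204.]), 6240)]
tube_rack [(0.89, array([235., 306.]), 5953), (0.44, array([151., 257.]), 1912)]
amber_bottle [(0.72, array([154., 257.]), 1825)]
dishes [(0.8, array([242., 153.]), 590), (0.71, array([235., 306.]), 5910), (0.55, array([187., 206.]), 6283)]
{'time_s': 0.8, 'joints': array([-1.34300434e+00,  4.23049187e-01,  1.62990889e+00, -6.64354250e-05,
        1.08855759e+00, -1.89948681e-02]), 'joint_velocities': array([-0.00100084,  0.0002031 ,  0.00233715, -0.00109618, -0.00121742,
        0.00060568]), 'joint_torque': array([-7.79698003e-04, -5.44511175e+01, -2.74037951e+01,  6.41611917e-02,
        1.65922445e-02, -1.02521102e-05]), 'eef_pos': array([ 0.15269759, -0.60604118,  0.40470331]), 'ee_rot': array([ 0.8990545 ,  1.57069941, -1.99572049]), 'force': array([ 0.304425  ,  0.50799952, -0.11632641]), 'torque': array([-0.02167936, -0.00788369,  0.01526532]), 'grip_width': 1.0042876970635306}
```

View pics/top1.png

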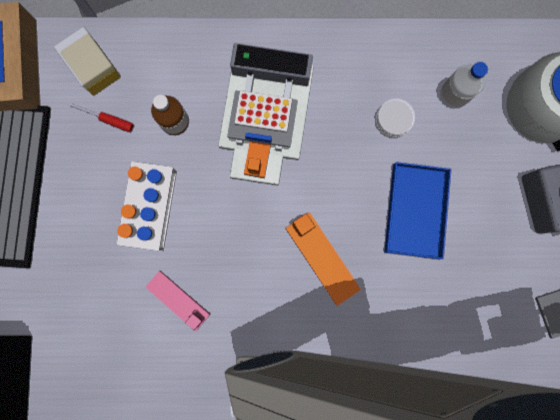

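View pics/side1.png

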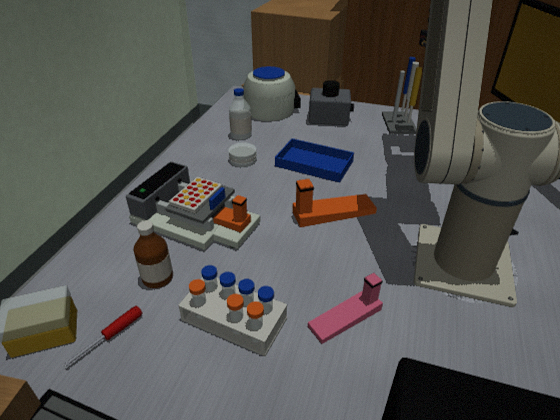

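Run:
```python
import cv2
i=cv2.imread('pics/top1.png')[85:190,210:320]
cv2.imwrite('pics/c1.png',cv2.resize(i,None,fx=5.5,fy=5.5,interpolation=cv2.INTER_CUBIC))
```

```text
(no output)
```

View pics/c1.png

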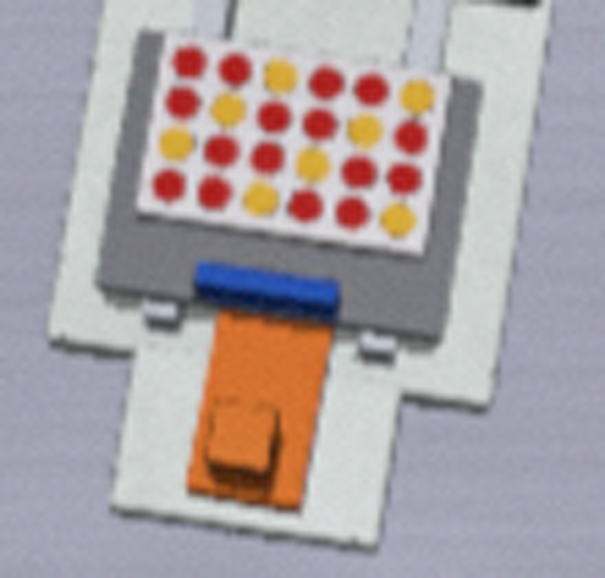

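Run:
```python
from h import *
from scipy.optimize import least_squares
f=grab('top')
P=lambda a:np.array([210+(a[0]+.5)/5.5-.5,85+(a[1]+.5)/5.5-.5])
C={(-140,60):(113,512),(-140,-60):(378,548),(-70,100):(50,342),(-70,-100):(490,408),(-70,60):(133,350),(-70,-60):(402,393)}
W=np.array([onz(f,P(v),.03)[:2] for v in C.values()]);L=np.array(list(C))/1000
def T(p,L): c,s=np.cos(p[2]),np.sin(p[2]); return p[:2]+L@np.array([[c,s],[-s,c]])
r=least_squares(lambda p:(T(p,L)-W).ravel(),[.7,0,0])
print(r.x,np.round((T(r.x,L)-W)*1e3,1).tolist())
print('slot',T(r.x,np.array([-.115,0])),'clamp',T(r.x,np.array([-.025,0])))
for c in((215,398),(279,406),(272,473),(207,460),(243,434)): print('post',onz(f,P(c),.115))
for c in((197,263),(343,283),(338,302)):print('tab',onz(f,P(c),.11))
# tray
m=ctrl.outline_of('top','tray')[0]['mask'].astype(np.uint8)
box=cv2.boxPoints(cv2.minAreaRect(cv2.findContours(m,0,2)[0][0]))
b=np.array([onz(f,q,.035)[:2] for q in box]);print('tray',b.tolist(),b.mean(0))
for n in('dishes','amber_bottle','tube_rack'):
  o=ctrl.outline_of('top',n)[0];print(n,onz(f,o['at'],.05))
print(ctrl.observe()['time_s'])
```

```text
[ 0.66245322  0.04711466 -0.14919152] [[1.4, 1.7], [-0.4, -1.0], [0.6, 2.3], [0.5, -1.6], [-1.8, -0.7], [-0.3, -0.7]]
slot [0.54873069 0.06420811] clamp [0.63773093 0.05083062]
post [0.56407848 0.07607592 0.115     ]
post [0.56073881 0.04988524 0.115     ]
post [0.53291208 0.05264517 0.115     ]
post [0.53830997 0.07918085 0.115     ]
post [0.54909452 0.06454975 0.115     ]
tab [0.62200048 0.0841666  0.11      ]
tab [0.61354406 0.02381047 0.11      ]
tab [0.60551353 0.02586926 0.11      ]
tray [[0.34577056100131576, -0.23750521965245175], [0.5691847613517362, -0.2646133992315469], [0.5549275528193435, -0.41116787334103877], [0.33190895073531873, -0.38085859724895166]] [ 0.45044796 -0.32353627]
dishes [ 0.67357127 -0.27051374  0.05      ]
amber_bottle [0.68470545 0.26606095 0.05      ]
tube_rack [0.45956721 0.31876619 0.05      ]
1.05
```

Orange candidates in the top view: (258,160), the small one clamped in the slot, and (326,262), the larger loose one. The third, at (177,303), is pink. The one at (258,160) is meant: it is orange, the smaller, and in the slot, and the crop shows its post at about (254,164). The imager's yaw is −0.149 rad, and I'll approach above the post.

```bash
python3 -m creep '{"dp":[[20,34,-3],[20,34,-3],[20,34,-3],[20,34,-3],[20,34,-3],[20,34,-3],[20,34,-3],[20,34,-3],[20,34,-3],[20,34,-3]],"roll":[-1.1,-1.1,-1.1,-1.1,-1.1,-1.1,-1.1,-1.1,-1.1,-1.1]}' 100; python3 -m creep '{"dp":[[20,34,-3],[20,34,-3],[20,34,-3],[20,34,-3],[20,34,-3],[20,34,-3],[20,34,-3],[20,34,-3],[20,34,-3],[16,25,-3],[0,0,0]],"roll":[-1.1,-1.1,-1.1,-1.1,-1.1,-1.1,-1.1,-1.1,-1.1,-1.7,0]}'
python3 - <<'E'
from h import *
o=ctrl.observe();print(o['eef_pos'],np.degrees(o['ee_rot'][2]-o['ee_rot'][0]),o['ee_rot'][1],o['joints'])
f=grab('wrist','w1.png');print(ctrl.outline_of('wrist','wedge')[:1] and ctrl.outline_of('wrist','wedge')[0]['at'],proj(f,[.549,.0643,.115]),proj(f,[.633,.0514,.047]))
E
```

```text
time_s: 2.05
eef_pos: [0.3533, -0.2647, 0.3748]
ee_rot: [2.467, 1.57, -0.62]
force: [0.1, 0.3, -0.5]
grip_width: 0.997
time_s: 3.15
eef_pos: [0.5503, 0.0676, 0.3445]
ee_rot: [-2.641, 1.569, 0.356]
force: [0.0, -0.3, 0.5]
grip_width: 0.999
[0.55029773 0.0676036  0.34452941] 171.68352676510304 1.5691432278498536 [1.00675730e-01 3.99529371e-01 1.83262272e+00 5.28867178e-04
 9.07840953e-01 1.81629674e+00]
[286.9, 196.2] [287.86067824 238.8663145 ] [287.87085576 106.56452532]
```

View pics/w1.png

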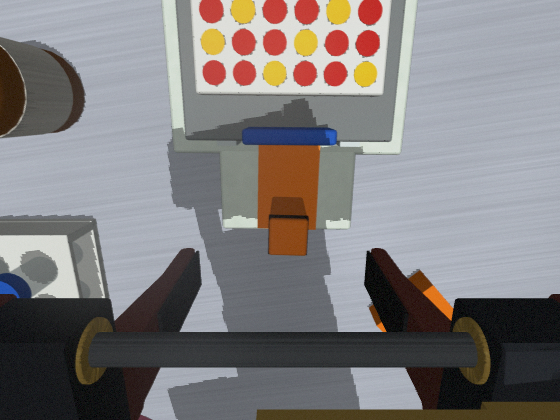

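Wrist view: it is aligned with the imager, the post's top face is centred at (288,235) against a predicted (288,239), and the blue tab is at (290,136). Next I descend and grip, keeping the stage's dots as a reference.

```bash
python3 -m creep '{"dp":[[1,-3,-10],[0,0,-20],[0,0,-20],[0,0,-20],[0,0,-11],[0,0,-6],[0,0,-4],[0,0,0]],"roll":[0,0,0,0,0,0,0,0]}'
cat >> h.py <<'E'
def stage(save=None):
    """tab front-top edge x (imager frame) from wrist picture"""
    f=grab('wrist',save);h=cv2.cvtColor(f['frame'],cv2.COLOR_RGB2HSV)
    m=((h[...,0]>100)&(h[...,0]<130)&(h[...,1]>150)&(h[...,2]>50)).astype(np.uint8)
    n,l,s,c=cv2.connectedComponentsWithStats(m)
    i=1+np.argmax([min(s[k,4],1e5)-5*abs(c[k,0]-290) for k in range(1,n)])
    b=s[i]; ps=[(b[0]+b[2]/2,b[1]),(b[0]+b[2]/2,b[1]+b[3])]
    a=-.149;u=np.array([np.cos(a),np.sin(a)])
    o=np.array([.66245,.04711])
    return b.tolist(),c[i].round(1),[float(((onz(f,p,.11)[:2]-o)@u*1e3).round(1)) for p in ps],float(((onz(f,ps[1],.078)[:2]-o)@u*1e3).round(1))
def st():
    o=ctrl.observe();a=np.degrees(o['ee_rot'][2]-o['ee_rot'][0])-180
    a=(a+180)%360-180
    print('t',round(o['time_s'],2),'tcp',(o['eef_pos']*1e3).round(1),'yaw',a.round(2),'F',o['force'].round(1),'g',round(o['grip_width'],3))
E
python3 - <<'E'
from h import *
print(stage('w2.png'));st()
E
python3 -m creep '{"dp":[[0,0,0],[0,0,0],[0,0,0],[0,0,0],[0,0,0]],"roll":[0,0,0,0,0]}' 0
python3 - <<'E'
from h import *
print(stage('w3.png'));st()
E
```

```text
time_s: 4.1
eef_pos: [0.5498, 0.0617, 0.2537]
ee_rot: [2.804, 1.571, -0.486]
force: [-0.0, 0.3, -0.2]
grip_width: 0.998
([196, 136, 161, 32, 4391], array([280.3, 152.3]), [-41.8, -53.3], -58.5)
t 4.15 tcp [549.9  61.8 254. ] yaw -8.47 F [-0.2 -0.6 -0.6] g 1.0
time_s: 4.65
eef_pos: [0.5497, 0.062, 0.2538]
ee_rot: [-2.835, 1.571, 0.159]
force: [-0.8, 0.3, -0.4]
grip_width: 0.584
([197, 136, 161, 32, 4361], array([280.9, 152. ]), [-41.8, -53.4], -58.6)
t 4.7 tcp [549.7  62.  253.7] yaw -8.46 F [-0.4 -0.   0.6] g 0.54
```

View pics/w3.png

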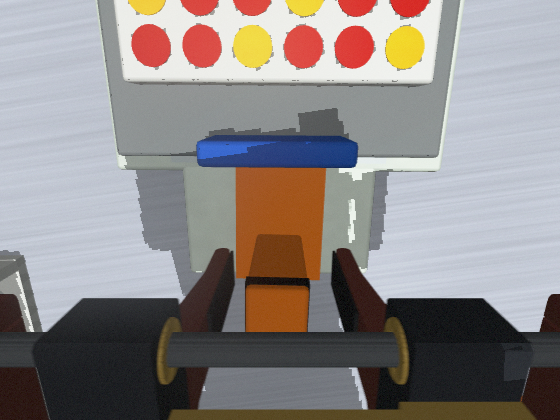

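Picture: the fingers straddle the post (face centre at column 278, finger centre about 284), so they sit about 2 mm too far in −y. The tab's lower edge is at row 168. I'll shift 2 mm and finish closing.

```bash
python3 -m creep '{"dp":[[0,2,0],[0,0,0],[0,0,0],[0,0,0],[0,0,0],[0,0,0],[0,0,0],[0,0,0]],"roll":[0,0,0,0,0,0,0,0]}' 0
python3 - <<'E'
from h import *
print(stage());st()
# swing tables: world dp of post for swings about clamp
a0=-.149;cl=np.array([.63773,.05083])
def rows(d0,seq):
    p=None
    for th,d in seq:
        q=cl-d*np.array([np.cos(a0+th),np.sin(a0+th)])
        if p is not None: print(np.round((q-p[0])*1e3,1).tolist(),round(np.degrees(th-p[1]),1))
        p=(q,th)
A=.18
for k,th in enumerate([0,.09,.18,.09,0,-.09,-.18]): 
    for d in(.09,.1,.11,.12): print(k,th,d,(cl-d*np.array([np.cos(a0+th),np.sin(a0+th)])-cl+ .09*np.array([np.cos(a0),np.sin(a0)]))*1e3)
E
```

```text
time_s: 5.5
eef_pos: [0.5497, 0.064, 0.2537]
ee_rot: [-0.476, 1.571, 2.518]
force: [0.5, 1.2, -0.4]
grip_width: 0.296
([202, 135, 161, 32, 4425], array([286., 151.]), [-41.9, -53.3], -58.5)
t 5.55 tcp [549.7  64.  253.7] yaw -8.47 F [ 0.1  2.3 -0.9] g 0.296
0 0 0.09 [1.38777878e-14 3.46944695e-15]
0 0 0.1 [-9.88920022  1.48449287]
0 0 0.11 [-19.77840043   2.96898574]
0 0 0.12 [-29.66760065   4.45347861]
1 0.09 0.09 [-0.84059849 -8.05351596]
1 0.09 0.1 [-10.82319853  -7.4638582 ]
1 0.09 0.11 [-20.80579858  -6.87420044]
1 0.09 0.12 [-30.78839863  -6.28454268]
2 0.18 0.09 [ -0.95395651 -16.14998897]
2 0.18 0.1 [-10.9491519  -16.45993932]
2 0.18 0.11 [-20.94434728 -16.76988967]
2 0.18 0.12 [-30.93954267 -17.07984002]
3 0.09 0.09 [-0.84059849 -8.05351596]
3 0.09 0.1 [-10.82319853  -7.4638582 ]
3 0.09 0.11 [-20.80579858  -6.87420044]
3 0.09 0.12 [-30.78839863  -6.28454268]
4 0 0.09 [1.38777878e-14 3.46944695e-15]
4 0 0.1 [-9.88920022  1.48449287]
4 0 0.11 [-19.77840043   2.96898574]
4 0 0.12 [-29.66760065   4.45347861]
5 -0.09 0.09 [1.56103469 7.94536946]
5 -0.09 0.1 [-8.15471723 10.31268116]
5 -0.09 0.11 [-17.87046915  12.67999286]
5 -0.09 0.12 [-27.58622106  15.04730456]
6 -0.18 0.09 [ 3.82986974 15.71827836]
6 -0.18 0.1 [-5.6337894 18.9492466]
6 -0.18 0.11 [-15.09744853  22.18021484]
6 -0.18 0.12 [-24.56110767  25.41118309]
```

```bash
cat > plan.py <<'E'
import sys,json
from h import *
# plan.py d0 th0 "th:d,th:d.."  4 rows per full swing
def plan(start,targets,n=4):
    a0=-.149;cl=np.array([.63773,.05083])
    f=lambda th,d:np.r_[(cl-d*np.array([np.cos(a0+th),np.sin(a0+th)]))*1e3,np.degrees(th)]
    p=f(*start);s=start;dp=[];ro=[]
    for t in targets:
        k=max(1,round(n*abs(t[0]-s[0])/.36))
        for i in range(1,k+1):
            q=f(s[0]+(t[0]-s[0])*i/k,s[1]+(t[1]-s[1])*i/k)
            e=np.round((q-p)*2)/2; e[2]=np.round((q-p)[2],1); p=p+e
            dp.append([e[0],e[1],0]);ro.append(e[2])
        s=t
    for i in range(0,len(dp),12): print(json.dumps({"dp":dp[i:i+12],"roll":ro[i:i+12]}).replace(' ','').replace('.0,',',').replace('.0]',']'))
E
python3 - <<'E'
from plan import *
plan((0,.09),[(.18,.0905),(-.18,.0925),(.18,.0945)])
E
```

```text
{"dp":[[-1,-8,0],[-0.5,-8,0],[-0.5,8,0],[0.5,8,0],[1,8.5,0],[2,8,0],[-3,-8,0],[-2,-8,0],[-1.5,-8.5,0],[-0.5,-8.5,0]],"roll":[5.2,5.1,-5.1,-5.2,-5.2,-5.1,5.1,5.2,5.2,5.1]}
```

```bash
python3 -m creep '{"dp":[[-1,-8,0],[-0.5,-8,0],[-0.5,8,0],[0.5,8,0],[1,8.5,0],[2,8,0]],"roll":[5.2,5.1,-5.1,-5.2,-5.2,-5.1]}'
python3 - <<'E'
from h import *
print(stage());st()
E
python3 -m creep '{"dp":[[-3,-8,0],[-2,-8,0],[-1.5,-8.5,0],[-0.5,-8.5,0]],"roll":[5.1,5.2,5.2,5.1]}'
python3 - <<'E'
from h import *
print(stage('w4.png'));st()
s=grab('side','s4.png')
from plan import *
plan((.18,.0945),[(-.18,.0965),(.18,.0985),(-.18,.1005),(.18,.1025)])
E
```

```text
time_s: 6.15
eef_pos: [0.5508, 0.0801, 0.2537]
ee_rot: [1.149, 1.569, -2.322]
force: [-4.0, -3.7, 4.7]
grip_width: 0.293
([211, 117, 162, 52, 4452], array([294.9, 142. ]), [-39.0, -57.2], -62.6)
t 6.2 tcp [551.   81.  253.7] yaw -19.13 F [-2.1 -1.9  2.6] g 0.292
time_s: 6.6
eef_pos: [0.5439, 0.0474, 0.2537]
ee_rot: [-1.009, 1.57, 2.169]
force: [-1.7, 3.7, 2.9]
grip_width: 0.298
([190, 111, 162, 55, 4497], array([271. , 137.3]), [-39.1, -58.1], -63.3)
t 6.65 tcp [543.8  46.6 253.7] yaw 2.39 F [-1.7  1.9  1.2] g 0.294
{"dp":[[-0.5,8.5,0],[0.5,8.5,0],[1,8.5,0],[2,8.5,0],[-3,-8,0],[-2,-8.5,0],[-1.5,-9,0],[-0.5,-8.5,0],[-0.5,9,0],[0.5,8.5,0],[1.5,9,0],[2,9,0]],"roll":[-5.2,-5.1,-5.2,-5.1,5.1,5.2,5.1,5.2,-5.2,-5.1,-5.2,-5.1]}
{"dp":[[-3,-8.5,0],[-2.5,-9,0],[-1.5,-9,0],[-0.5,-9,0]],"roll":[5.1,5.2,5.1,5.2]}
```

View pics/w4.png

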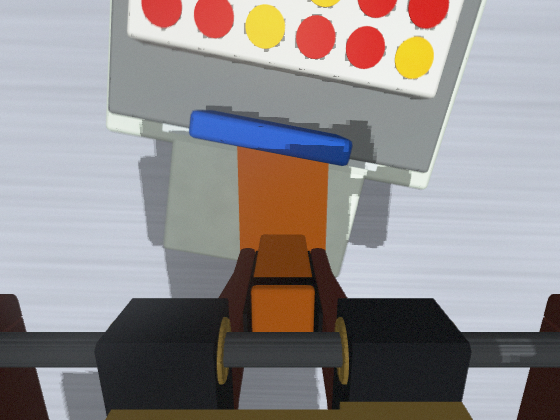

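Picture: the wedge and post are swung with the gripper, the tab is still at about (271,137), and the wrist force is small. I'll continue, now measuring the stage by the tab's centroid.

```bash
cat >> h.py <<'E'
def stage2():
    f=grab('wrist');h=cv2.cvtColor(f['frame'],cv2.COLOR_RGB2HSV)
    m=((h[...,0]>100)&(h[...,0]<130)&(h[...,1]>150)&(h[...,2]>50)).astype(np.uint8)
    n,l,s,c=cv2.connectedComponentsWithStats(m)
    i=1+np.argmax([min(s[k,4],6000)-5*abs(c[k,0]-285) for k in range(1,n)])
    a=-.149;R=np.array([[np.cos(a),np.sin(a)],[-np.sin(a),np.cos(a)]])
    print('tab imager xy (ref x -47.5)',(R@(onz(f,c[i],.11)[:2]-[.66245,.04711])*1e3).round(1),s[i].tolist());st()
E
python3 -c "from h import *;stage2()"
python3 -m creep '{"dp":[[-0.5,8.5,0],[0.5,8.5,0],[1,8.5,0],[2,8.5,0],[-3,-8,0],[-2,-8.5,0],[-1.5,-9,0],[-0.5,-8.5,0]],"roll":[-5.2,-5.1,-5.2,-5.1,5.1,5.2,5.1,5.2]}'
python3 -c "from h import *;stage2()"
python3 -m creep '{"dp":[[-0.5,9,0],[0.5,8.5,0],[1.5,9,0],[2,9,0],[-3,-8.5,0],[-2.5,-9,0],[-1.5,-9,0],[-0.5,-9,0]],"roll":[-5.2,-5.1,-5.2,-5.1,5.1,5.2,5.1,5.2]}' 
python3 -c "
from h import *;stage2()
from plan import *
plan((.18,.1025),[(-.18,.105),(.18,.1075),(-.18,.11),(.18,.1125),(-.18,.115),(.18,.118)])"
```

```text
tab imager xy (ref x -47.5) [-47.9  -0. ] [187, 110, 163, 56, 4516]
t 6.75 tcp [543.9  47.3 253.6] yaw 1.86 F [-2.2  2.4  2.2] g 0.293
time_s: 7.55
eef_pos: [0.5401, 0.0477, 0.2537]
ee_rot: [-1.027, 1.57, 2.148]
force: [-1.0, 3.3, 1.9]
grip_width: 0.297
tab imager xy (ref x -47.5) [-48.2   0.1] [189, 100, 164, 55, 4495]
t 7.6 tcp [540.   46.9 253.7] yaw 2.2 F [-1.8  2.   1.3] g 0.294
time_s: 8.4
eef_pos: [0.5361, 0.0478, 0.2536]
ee_rot: [-0.968, 1.57, 2.206]
force: [-1.8, 2.8, 1.6]
grip_width: 0.294
tab imager xy (ref x -47.5) [-48.4   0.1] [188, 88, 166, 56, 4558]
t 8.45 tcp [536.   46.9 253.7] yaw 2.13 F [-2.8  2.6  1.6] g 0.29
{"dp":[[-0.5,9.5,0],[0.5,9,0],[1,9.5,0],[2,9,0],[-3,-9,0],[-2.5,-9,0],[-1.5,-9.5,0],[-1,-9.5,0],[-0.5,9.5,0],[0.5,10,0],[1,9.5,0],[2.5,9.5,0]],"roll":[-5.2,-5.1,-5.2,-5.1,5.1,5.2,5.1,5.2,-5.2,-5.1,-5.2,-5.1]}
{"dp":[[-3.5,-9,0],[-2.5,-10,0],[-1.5,-9.5,0],[-1,-10.5,0],[-0.5,10.5,0],[0.5,10,0],[1.5,10.5,0],[2,10,0],[-3.5,-10,0],[-3,-10,0],[-1.5,-10.5,0],[-1,-10.5,0]],"roll":[5.1,5.2,5.1,5.2,-5.2,-5.1,-5.2,-5.1,5.1,5.2,5.1,5.2]}
```

```bash
python3 -m creep '{"dp":[[-0.5,9.5,0],[0.5,9,0],[1,9.5,0],[2,9,0],[-3,-9,0],[-2.5,-9,0],[-1.5,-9.5,0],[-1,-9.5,0],[-0.5,9.5,0],[0.5,10,0],[1,9.5,0],[2.5,9.5,0]],"roll":[-5.2,-5.1,-5.2,-5.1,5.1,5.2,5.1,5.2,-5.2,-5.1,-5.2,-5.1]}'
python3 -c "from h import *;stage2()"
python3 -m creep '{"dp":[[-3.5,-9,0],[-2.5,-10,0],[-1.5,-9.5,0],[-1,-10.5,0],[-0.5,10.5,0],[0.5,10,0],[1.5,10.5,0],[2,10,0],[-3.5,-10,0],[-3,-10,0],[-1.5,-10.5,0],[-1,-10.5,0]],"roll":[5.1,5.2,5.1,5.2,-5.2,-5.1,-5.2,-5.1,5.1,5.2,5.1,5.2]}'
python3 -c "
from h import *;stage2();grab('wrist','w5.png')
from plan import *
plan((.18,.118),[(-.18,.1205),(.18,.123),(-.15,.126),(0,.128)])"
```

```text
time_s: 9.65
eef_pos: [0.5345, 0.0862, 0.2537]
ee_rot: [1.324, 1.569, -2.152]
force: [-3.4, -2.7, 3.7]
grip_width: 0.296
tab imager xy (ref x -47.5) [-48.5  -0.3] [209, 66, 168, 57, 4700]
t 9.7 tcp [534.8  87.2 253.7] yaw -19.43 F [-1.8 -0.8  2.9] g 0.292
time_s: 10.9
eef_pos: [0.5206, 0.0471, 0.2536]
ee_rot: [-2.093, 1.57, 1.083]
force: [-2.1, 2.3, 0.3]
grip_width: 0.289
tab imager xy (ref x -47.5) [-48.7  -0.1] [185, 40, 171, 62, 5019]
t 10.95 tcp [520.6  46.1 253.7] yaw 2.23 F [-1.5  3.4  0.5] g 0.291
{"dp":[[-0.5,10.5,0],[0.5,11,0],[1.5,10.5,0],[2.5,10.5,0],[-3.5,-10,0],[-3,-11,0],[-1.5,-10.5,0],[-1,-11,0],[-0.5,10,0],[0,10.5,0],[1,10,0],[2,10.5,0]],"roll":[-5.2,-5.1,-5.2,-5.1,5.1,5.2,5.1,5.2,-4.7,-4.8,-4.7,-4.7]}
{"dp":[[-3.5,-9,0],[-2.5,-9.5,0]],"roll":[4.3,4.3]}
```

View pics/w5.png

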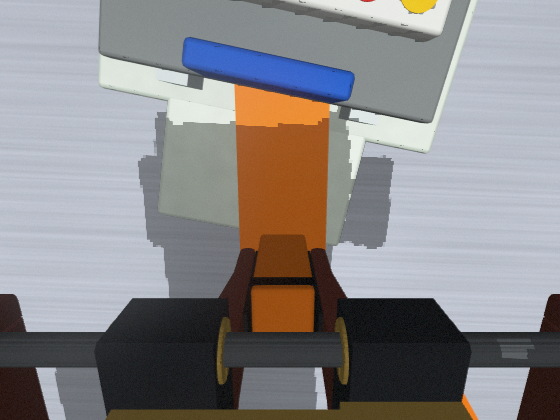

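Picture: the wedge sits square in the grip and is visibly further out, with the tab at (268,70). I'll finish the swings, then pull straight once past 33 mm.

```bash
python3 -m creep '{"dp":[[-0.5,10.5,0],[0.5,11,0],[1.5,10.5,0],[2.5,10.5,0],[-3.5,-10,0],[-3,-11,0],[-1.5,-10.5,0],[-1,-11,0],[-0.5,10,0],[0,10.5,0],[1,10,0],[2,10.5,0]],"roll":[-5.2,-5.1,-5.2,-5.1,5.1,5.2,5.1,5.2,-4.7,-4.8,-4.7,-4.7]}'
python3 -m creep '{"dp":[[-3.5,-9,0],[-2.5,-9.5,0],[0,0,0]],"roll":[4.3,4.3,0]}'
python3 -c "from h import *;stage2()"
python3 -m creep '{"dp":[[-7,1,0],[-7,1,0],[-8,1,0],[-8,1,0],[-8,1,0],[-8,1,0],[-8,2,0],[-8,1,0],[0,0,0],[0,0,0]],"roll":[0,0,0,0,0,0,0,0,0,0]}'
python3 -c "
from h import *;stage2();grab('wrist','w6.png');grab('side','s6.png')
u=np.array([np.cos(.149),-np.sin(.149)]);print((ctrl.observe()['eef_pos'][:2]-[.5497,.064])@u)
"
```

```text
time_s: 12.2
eef_pos: [0.5184, 0.0885, 0.2537]
ee_rot: [2.516, 1.57, -0.931]
force: [-1.9, -2.0, 0.4]
grip_width: 0.296
time_s: 12.5
eef_pos: [0.5123, 0.0694, 0.2537]
ee_rot: [2.9, 1.57, -0.392]
force: [-0.5, 0.6, -0.4]
grip_width: 0.294
tab imager xy (ref x -47.5) [-49.   -0.7] [193, 25, 177, 42, 5527]
t 12.55 tcp [512.4  69.6 253.7] yaw -8.71 F [-0.7 -1.4 -0. ] g 0.296
time_s: 13.55
eef_pos: [0.4501, 0.0785, 0.2537]
ee_rot: [0.13, 1.571, 3.124]
force: [-0.2, -0.6, -2.1]
grip_width: 0.295Traceback (most recent call last):
  File "<string>", line 2, in <module>
    from h import *;stage2();grab('wrist','w6.png');grab('side','s6.png')
                    ~~~~~~^^
  File "h.py", line 33, in stage2
    i=1+np.argmax([min(s[k,4],6000)-5*abs(c[k,0]-285) for k in range(1,n)])
        ~~~~~~~~~^^^^^^^^^^^^^^^^^^^^^^^^^^^^^^^^^^^^^^^^^^^^^^^^^^^^^^^^^^
    return _wrapfunc(a, 'argmax', axis=axis, out=out, **kwds)
    return _wrapit(obj, method, *args, **kwds)
    result = getattr(arr, method)(*args, **kwds)
ValueError: attempt to get argmax of an empty sequence
```

```bash
python3 -m creep '{"dp":[[0,0,10],[0,0,30],[0,0,35],[0,0,35],[0,0,25],[0,0,15],[0,0,0]],"roll":[0,0,0,0,0,0,0]}'
python3 -m creep '{"dp":[[-3,-20,0],[-6,-35,0],[-6,-38,0],[-7,-38,0],[-7,-38,0],[-7,-38,0],[-7,-38,0],[-6,-38,0],[-6,-38,0],[-6,-38,0],[-3,-24,0],[0,-10,0]],"roll":[0,0,0,0.5,0.5,0.3,0,0,0,0,0,0]}'
python3 - <<'E'
from h import *
st();f=grab('wrist','w7.png')
s=grab('side','s7.png');t=grab('top')
o=ctrl.outline_of('side','tray');print([(x['confidence'],x['at']) for x in o])
o=ctrl.outline_of('top','tray')
print([(x['confidence'],x['at'],x['mask'].sum(),onz(t,x['at'],.02)) for x in o])
h=cv2.hconcat([cv2.imread('pics/w7.png'),cv2.imread('pics/s7.png')]);cv2.imwrite('pics/b7.png',cv2.resize(h,(800,300),interpolation=cv2.INTER_AREA))
E
```

```text
time_s: 14.3
eef_pos: [0.4508, 0.0784, 0.4063]
ee_rot: [-2.849, 1.566, 0.144]
force: [-0.3, 0.1, -1.8]
grip_width: 0.296
time_s: 15.5
eef_pos: [0.3855, -0.3164, 0.4027]
ee_rot: [-0.393, 1.569, 2.621]
force: [0.2, 1.2, -1.1]
grip_width: 0.298
t 15.5 tcp [ 385.5 -316.4  402.7] yaw -7.3 F [ 0.2  1.2 -1.1] g 0.298
[(0.78, [317.8, 156.1]), (0.54, [191.3, 209.5])]
[(0.81, [405.0, 206.7], np.int64(3096), array([ 0.46187799, -0.29678898,  0.02      ]))]
```

View pics/b7.png

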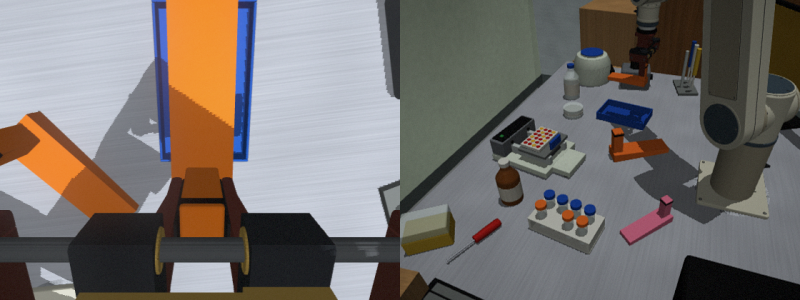

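Picture: the wedge hangs level above the tray and centred in its width, with the tray's near edge at wrist pixel about (284,224). I'll do one numeric check of the fore-aft position.

Run:
```python
from h import *
f=grab('wrist')
for p in((284,224),(217,222),(352,226),(330,2),(236,2)): print(onz(f,p,.035).round(4))
```

```text
[ 0.348 -0.31   0.035]
[ 0.3594 -0.2376  0.035 ]
[ 0.3365 -0.3837  0.035 ]
[ 0.5544 -0.3777  0.035 ]
[ 0.565  -0.2929  0.035 ]
```

```bash
python3 -m creep '{"dp":[[3,0,-15],[0,0,-30],[0,0,-30],[0,0,-30],[0,0,-25],[0,0,-15],[0,0,-10],[0,0,-6],[0,0,-5],[0,0,-5],[0,0,-3],[0,0,0]],"roll":[0,0,0,0,0,0,0,0,0,0,0,0]}'
```

```text
time_s: 17.0
eef_pos: [0.3892, -0.3146, 0.2296]
ee_rot: [2.384, 1.571, -0.882]
force: [0.3, 0.0, -1.3]
grip_width: 0.292
```

```bash
python3 -m creep '{"dp":[[0,0,-1],[0,0,-1],[0,0,0],[0,0,0]],"roll":[0,0,0,0]}'
python3 -m creep '{"dp":[[0,0,0],[0,0,0],[0,0,0],[0,0,0],[0,0,0],[0,0,0],[0,0,5],[0,0,15],[0,0,30],[0,0,40],[0,0,40],[0,0,0]],"roll":[0,0,0,0,0,0,0,0,0,0,0,0]}' 100
python3 - <<'E'
from h import *
st();f=grab('wrist','w8.png')
t=grab('top','t8.png');s=grab('side','s8.png')
h=cv2.hconcat([cv2.imread('pics/w8.png'),cv2.imread('pics/s8.png')]);cv2.imwrite('pics/b8.png',cv2.resize(h,(800,300),interpolation=cv2.INTER_AREA))
# stage from top: tab
h=cv2.cvtColor(t['frame'],cv2.COLOR_RGB2HSV)[90:180,210:320]
m=((h[...,0]>100)&(h[...,0]<130)&(h[...,1]>150)&(h[...,2]>50))
y,x=np.nonzero(m);c=(x.mean()+210,y.mean()+90);print(m.sum(),c,onz(t,c,.11))
i=cv2.cvtColor(cv2.imread('pics/top1.png'),cv2.COLOR_BGR2HSV)[90:180,210:320]
m=((i[...,0]>100)&(i[...,0]<130)&(i[...,1]>150)&(i[...,2]>50));y,x=np.nonzero(m);print(x.mean()+210,y.mean()+90)
E
```

```text
time_s: 17.4
eef_pos: [0.3892, -0.3146, 0.2278]
ee_rot: [2.564, 1.571, -0.703]
force: [-0.9, -0.0, -2.2]
grip_width: 0.294
time_s: 18.6
eef_pos: [0.3905, -0.3156, 0.3629]
ee_rot: [2.568, 1.561, -0.698]
force: [-0.0, 0.2, -0.3]
grip_width: 1.001
t 18.6 tcp [ 390.5 -315.6  362.9] yaw -7.16 F [-0.   0.2 -0.3] g 1.001
150 (np.float64(257.9666666666667), np.float64(137.26)) [0.61071603 0.05557926 0.11      ]
258.06493506493507 137.31168831168833
```

View pics/b8.png

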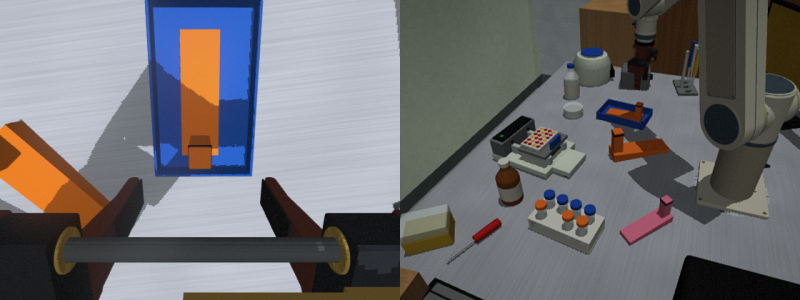

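Picture: the wedge lies flat and centred in the tray with its post up (wrist view about (280,130) at full scale). The tab's pixels match the start to within 0.1 px, so the stage is unmoved. Next I close the fingers and go in front of the tab.

```bash
python3 -m creep '{"dp":[[9,18,0],[18,38,0],[18,38,0],[18,38,0],[18,38,0],[18,38,0],[18,38,0],[18,38,0],[18,38,0],[18,38,0],[7,17,0],[0,0,0]],"roll":[0,-0.3,-0.3,-0.3,-0.3,-0.2,0,0,0,0,0,0]}' 0
python3 -m creep '{"dp":[[0,0,-10],[0,0,-25],[0,0,-25],[0,0,-20],[0,0,-10],[0,0,-5],[0,0,0]],"roll":[0,0,0,0,0,0,0]}'
python3 -c "
from h import *
st();stage2()"
```

```text
time_s: 19.95
eef_pos: [0.5673, 0.0642, 0.3559]
ee_rot: [0.225, 1.568, -3.063]
force: [-0.3, -0.0, 0.0]
grip_width: 0.005
time_s: 20.65
eef_pos: [0.5669, 0.0617, 0.2622]
ee_rot: [0.293, 1.57, -2.999]
force: [0.3, -0.3, 0.1]
grip_width: 0.006
t 20.65 tcp [566.9  61.7 262.2] yaw -8.61 F [ 0.3 -0.3  0.1] g 0.006
tab imager xy (ref x -47.5) [-45.8  -0.9] [210, 170, 146, 35, 4579]
t 20.7 tcp [567.3  61.9 262.9] yaw -8.6 F [ 0.7 -1.1 -0.3] g 0.004
```

```bash
python3 -m creep '{"dp":[[0,0,7],[6,-1,0],[6,-1,0],[6,-1,0],[6,-1,0],[5,-1,0],[5,-1,0],[5,-1,0],[5,-0.5,0],[5,-0.5,0],[5,-0.5,0],[0,0,0]],"roll":[0,0,0,0,0,0,0,0,0,0,0,0]}'
python3 -c "
from h import *
stage2()"
```

```text
time_s: 21.9
eef_pos: [0.6208, 0.0536, 0.269]
ee_rot: [0.291, 1.567, -3.0]
force: [-3.3, -1.6, 2.5]
grip_width: 0.003
tab imager xy (ref x -47.5) [-19.7  -0.1] [218, 226, 130, 40, 4943]
t 21.95 tcp [620.7  53.7 269.1] yaw -8.57 F [-2.8 -2.9 -0.3] g 0.006
```

```bash
python3 -m creep '{"dp":[[4,-0.5,0],[4,-1,0],[3,-0.5,0],[3,-0.5,0],[2,0,0],[0,0,0]],"roll":[0,0,0,0,0,0]}'
python3 -c "from h import *;stage2()"
python3 -m creep '{"dp":[[2,-0.5,0],[1,0,0],[0,0,0]],"roll":[0,0,0]}'
python3 -c "from h import *;stage2()"
```

```text
time_s: 22.55
eef_pos: [0.6364, 0.0513, 0.269]
ee_rot: [0.27, 1.567, -3.021]
force: [-5.1, -1.7, 1.4]
grip_width: -0.001
tab imager xy (ref x -47.5) [-3.8 -0.2] [218, 226, 131, 41, 4946]
t 22.6 tcp [636.4  51.2 269. ] yaw -8.56 F [-4.9 -1.8  1.8] g 0.005
time_s: 22.9
eef_pos: [0.6393, 0.0508, 0.269]
ee_rot: [0.242, 1.567, -3.049]
force: [-4.3, -0.9, 1.9]
grip_width: 0.003
tab imager xy (ref x -47.5) [-1.  -0.2] [218, 226, 130, 41, 4945]
t 22.95 tcp [639.3  50.8 269. ] yaw -8.56 F [-5.8 -0.7  0.9] g 0.005
```

```bash
python3 -m creep '{"dp":[[1,0,0],[1,-0.5,0],[0,0,0]],"roll":[0,0,0]}'
python3 -m creep '{"dp":[[1,0,0],[1,0,0],[0,0,0]],"roll":[0,0,0]}'
python3 -c "from h import *;stage2()"
```

```text
time_s: 23.25
eef_pos: [0.6413, 0.0504, 0.269]
ee_rot: [0.162, 1.567, -3.129]
force: [-5.2, 0.2, 1.0]
grip_width: 0.006
time_s: 23.55
eef_pos: [0.643, 0.0503, 0.269]
ee_rot: [0.239, 1.566, -3.052]
force: [-7.0, -1.8, 1.6]
grip_width: 0.006
tab imager xy (ref x -47.5) [ 2.6 -0.2] [218, 226, 131, 41, 4939]
t 23.6 tcp [643.   50.3 269. ] yaw -8.56 F [-7.7 -1.8  3.1] g 0.001
```

```bash
python3 -m creep '{"dp":[[1,0,0],[1,0,0],[0,0,0]],"roll":[0,0,0]}'
python3 -m creep '{"dp":[[1,0,0],[1,0,0],[0,0,0]],"roll":[0,0,0]}'
python3 -c "from h import *;stage2()"
```

```text
time_s: 23.9
eef_pos: [0.6437, 0.0503, 0.269]
ee_rot: [0.211, 1.562, -3.08]
force: [-14.5, -1.2, 9.6]
grip_width: 0.004
time_s: 24.2
eef_pos: [0.6445, 0.0503, 0.269]
ee_rot: [0.199, 1.558, -3.092]
force: [-21.0, -1.3, 14.2]
grip_width: 0.009
tab imager xy (ref x -47.5) [ 2.7 -0.3] [218, 226, 131, 41, 5019]
t 24.25 tcp [644.5  50.3 269. ] yaw -8.56 F [-21.6  -1.2  15.4] g 0.005
```

The force rose to 21 N with the tab stationary, so the stage is at its stop. I'll back off, lift clear and check.

```bash
python3 -m creep '{"dp":[[-5,0.5,0],[-15,2,0],[-15,2,10],[0,0,40],[0,0,40],[-20,-20,20],[-30,-40,0],[-30,-40,0],[-10,-40,0],[0,-40,0],[0,0,0],[0,0,0]],"roll":[0,0,0,0,0,0,0,0,0,0,0,0]}'
python3 - <<'E'
from h import *
st();t=grab('top','t9.png');s=grab('side','s9.png')
h=cv2.cvtColor(t['frame'],cv2.COLOR_RGB2HSV)[80:150,215:310]
m=((h[...,0]>100)&(h[...,0]<130)&(h[...,1]>150)&(h[...,2]>50))
y,x=np.nonzero(m);c=(x.mean()+215,y.mean()+80);w=onz(t,c,.11);print(m.sum(),c,w, 'shift',np.linalg.norm(w[:2]-[.61072,.05558]))
for n in('tube_rack','amber_bottle','dishes'):
  print(n,[(o['confidence'],o['at']) for o in ctrl.outline_of('side',n)[:1]])
h=cv2.hconcat([cv2.imread('pics/t9.png'),cv2.imread('pics/s9.png')]);cv2.imwrite('pics/b9.png',cv2.resize(h,(800,300),interpolation=cv2.INTER_AREA))
E
```

```text
time_s: 25.45
eef_pos: [0.5234, -0.1258, 0.3799]
ee_rot: [-3.012, 1.569, -0.022]
force: [0.3, 0.3, -0.4]
grip_width: 0.005
t 25.45 tcp [ 523.4 -125.8  379.9] yaw -8.69 F [ 0.3  0.3 -0.4] g 0.005
162 (np.float64(261.08024691358025), np.float64(118.43827160493828)) [0.65467114 0.04865026 0.11      ] shift 0.04449408934719292
tube_rack [(0.78, [235.0, 305.1])]
amber_bottle [(0.66, [152.6, 256.6])]
dishes [(0.56, [241.2, 151.6])]
```

View pics/b9.png

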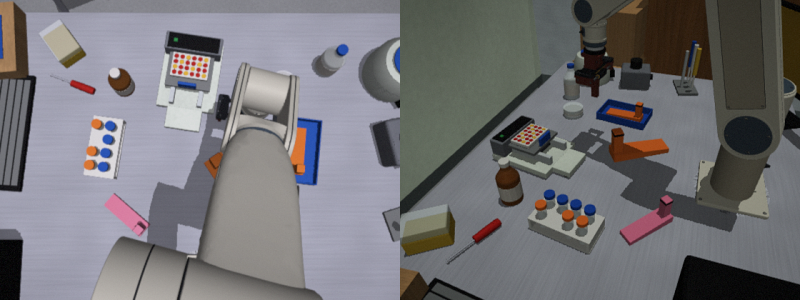

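Picture: the stage is back against the housing (tab at top pixel (261,118), a shift of 44.5 mm). The wedge is flat in the tray at about (625,112) in the composite. The rack, bottle and dishes are where they were. I'll hand in.

```bash
python3 -c "
from rig import ctrl
print(ctrl.job_done())"
```

```text
the job is handed in; nothing more can be done
None
```

The job is done and handed in, with the robot clear at about 25.5 s; no verdict is reported.

- **Wedge out:** I gripped it by the post and swung it ±0.18 rad about the clamp centre, easing it out 2–3 mm a swing to about 38 mm. I then pulled it straight to about 101 mm. The wrist camera had the stage drifting up to about 1.5 mm over the swings. The tab left its view during the straight pull. A top view after the wedge was laid down showed the tab within 0.1 px of its start.
- **Wedge in tray:** It was lowered onto the tray floor and released. The wrist and side pictures show it flat, post up and near the tray's centre.
- **Stage home:** I pushed the tab until it stopped moving while the wrist force rose to about 21 N. After backing off, the top view measured 44.5 mm of travel, against 45 mm for fully home.
- **A disagreement:** The wrist camera gave 48–50 mm for that same travel. I put this down to view-dependent bias and relied on the stop contact and the top view.
- **Bystanders:** The rack, bottle and dishes are within about 1–2 px of their starting places in the side view.

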